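Bundle three cartons in the strapping jig

ROBOT

A 6-joint arm with a two-finger parallel gripper is mounted at the origin on a cart in front of the work surface, level with it; the furniture and walls round the work are solid. World frame = base frame: x ahead of the robot, y to its left, z up, the work surface at z = 0. Lengths are in m, angles in rad, forces in N, time in s.
With the tool pointing down it reaches from about 0.275 to 0.825 m from the base axis. Payload 5.2 kg.
Tool frame: the origin (TCP) lies at the very end of the fingers, on their centre line; the grasp point (between the pads) lies manip.pinch_z behind it (manip.pinch_z is the distance from the TCP to the grasp point, in m); z points along the fingers, y is the line along which they close (so a half turn about z gives the same grasp; the last joint's range is limited). The gripper opens to 93 mm and grips with 3 to 60 N. Pads are 15 mm wide; open, the fingers measure 128 mm over their backs; the gripper's body (75 mm by 188 mm) begins 65 mm behind the grasp point.
Start: joints at [-1.392, 0.259, 1.535, -0, 1.348, -0.203], TCP at [0.205, -0.51, 0.219] pointing down, gripper open.
Joint ranges: [-3.14, 3.14], [-0.91, 2.08], [0.19, 2.58], [-1.22, 4.36], [0.22, 2.71], [-3.12, 3.12]. Speed limits (rad/s): [2.57, 2.57, 3.14, 3.14, 3.14, 3.14].

INTERFACE

Orientations are given as a rotation vector (axis times angle).
In Python, from workcell import manip gives the robot as it stands.
- The arm moves only by the shell command python3 -m creep 'ROWS'. ROWS is JSON, one flat list of numbers, 7 for each row, row after row: the closure, from 0 (fully open) to 1 (shut), then the shift along the world's x, y, z in m, then the turn, a rotation vector about the world's x, y, z in rad. A call has 1 to 20 rows; each row is the pose to reach, as a shift and turn from the pose commanded when the call began; what a row does not reach only later rows make up. A row lasts 1/10 s, in which the tool goes at most 50 mm and 8.59 degrees, less where a joint would pass 70% of its speed; a pose out of reach is approached as far as the arm can. A call with a gripper value outside its range is refused whole. The fingers move at their own pace and stop on an object; the grip force is fixed at half the most. Time passes only in rows, so rows that repeat a pose let the fingers close. It gives the time, the measured TCP pose, the force, the opening and the grip force at its end, in the units of the state.
- manip.sense(): the state, without advancing time (a new reading comes with each control period).
- manip.capture(name): name is "scene" or "top" or "wrist"; returns the picture (384x512x3 uint8, red, green, blue); there is no depth.
- manip.camera_params(name): a dict with "mtx" (3x3 intrinsics, pixels), "view" (4x4, takes a point from world to camera coordinates). Camera axes: x right, y up, looking along -z (the intrinsics and any distortion apply to the point x, -y, -z); pixel columns grow to the right and rows downward; lengths in m; the calibration is good to about 2 mm. A picture is of the moment at which its call begins: read the wrist's pose just before it. camera_params takes no time and is no camera call; for the wrist camera it gives the pose at the moment of the call.
- manip.job_done(): hands the job in; it is judged then, once.
The state is a dict: "t": time; "joint_pos": joint angles; "qd": joint speeds; "effort": joint torques, N m; "position": TCP position; "tcp_rot": TCP orientation; "ft_force": force on the tool from outside, world axes, zero at the start; "wrist_torque": the same for the moment, N m; "opening": finger opening in m; "gripper_force": force on a finger pad.
Only numpy, scipy, OpenCV 4.12 (cv2) and the standard library are available. Lean on these libraries where they do the work, as an engineer would, in place of code of your own. Each camera call takes 0.05 s, during which the arm holds its last target. There are 200 camera calls.

TASK

Make up a bundle of three for strapping. Take the two brown cartons that match the one already in the jig and stack them one by one on top of it, lying flat as they do now, lengthwise across the jig and flush with it at the ends, setting each down gently rather than dropping it. Then push the jig's sliding jaw forward until the whole column is pressed square between the jaw and the back fence, and leave it closed; do not disturb the other things on the bench.

Things in the scene. Friction and masses are not known exactly. Their poses are not given: they have to be found in the camera images.
- jig: Strapping jig, fixed: grey base 300 x 180 x 12 mm; origin at the centre of its underside, x towards the back fence. Aluminium back fence: two upright plates, front face at x = +100 mm, top 128 mm above the bench, y to +-48 mm. Low side rails, inner faces at y = +-46 mm, x = -5 to +100 mm, tops 28 mm above the bench, guide the bottom carton. Two guide rods carry the jaw.
- fence (a point): Point on the front face of the back fence, mid-width, level with the top of the jig's base (12 mm above the bench). Axes as the jig's: cartons lie at negative x, their 86 mm length along y.
- jaw (a joint): Slide of the jaw along the jig's +x, m: 0 = fully open (its face 150 mm from the fence), 0.11 = end of travel; it reads about 0.087 when it holds 63 mm cartons against the fence. It stays where it is left; about 3 N move it, plus the cartons' friction.
- jaw_face (a point): Centre of the jaw's front face (two upright rubber pads, top 128 mm above the bench, outer edges at y = +-42 mm). Axes as the jig's.
- push_bar (a point): Middle of the jaw's push bar: a black round bar of 14 mm diameter and 100 mm length across the jig, 55 mm behind the jaw's face, centre 105 mm above the bench. It is pushed from behind or pinched from above.
- carton_base: Closed brown parts carton, 63 x 86 x 45 mm (x, y, z; the paper bulges 1 to 2 mm more), 0.22 kg, plain brown board with a paper label. It lies in the jig from the start, 30 to 45 mm short of the fence. Origin at its underside.
- carton_base_foot (a point): Centre of the underside of the carton that lies in the jig; axes as the carton's (x across its 63 mm, y along its 86 mm).
- carton_a: Closed brown parts carton, 63 x 86 x 45 mm (x, y, z; the paper bulges 1 to 2 mm more), 0.22 kg, plain brown board with a paper label. One of the two to be stacked, lying on the bench. Origin at its underside.
- carton_a_foot (a point): Centre of the underside of carton_a; axes as the carton's (x across its 63 mm, y along its 86 mm).
- carton_b: Closed brown parts carton, 63 x 86 x 45 mm (x, y, z; the paper bulges 1 to 2 mm more), 0.22 kg, plain brown board with a paper label. The other one to be stacked, lying on the bench. Origin at its underside.
- carton_b_foot (a point): Centre of the underside of carton_b; axes as the carton's (x across its 63 mm, y along its 86 mm).
- white_carton: Bystander: white upright carton, 66 x 73 x 94 mm, loose; origin at its underside.
- long_carton: Bystander: longer, flatter brown carton, 70 x 113 x 40 mm, loose; origin at its underside.
- tape_roll: Bystander: roll of clear brown tape lying flat, 93 mm across, 48 mm high, loose; origin at its underside.
- pen: Bystander: green and white marker pen lying in front of the jig, 135 x 17 mm, loose.
Things that resemble listed ones, but are neither listed nor needed, are in the scene too. What is shaped like the carton_a but yellow is not meant. What is shaped like the carton_b but yellow is not meant.

How it is judged:
By the outcome, as a careful person would: the job done as asked, in the order asked, and still so for the second after the job is handed in, with the robot touching nothing.
It also fails if it takes over 72 s, if anything falls off the work surface, if the arm or the gripper's body presses on something with over 40 N, if the wrist force passes 120 N, or if a joint passes its speed limit or range.

## Working session

There is one attempt and no reset: what is moved stays moved. The work goes in short steps, Python scripts to look and compute and a shell command to move; the robot and the scene stay as the last step left them, time stands still between calls to the robot, and variables do not carry over. Pictures are saved under pics/ and viewed, at most 10 in all, crops included, and the job is handed in when it is done.

```bash
mkdir -p pics
python3 - <<'E'
from workcell import manip
import cv2,numpy as np
for n in("scene","top"):
    im=manip.capture(n); cv2.imwrite(f"pics/{n}0.png",cv2.cvtColor(im,cv2.COLOR_RGB2BGR))
    p=manip.camera_params(n); print(n,np.round(p["mtx"],1).tolist(),np.round(p["view"],4).tolist(),[k for k in p])
s=manip.sense();print(s,manip.pinch_z)
E
ls
```

```text
scene [[370.2, 0.0, 256.8], [0.0, 370.2, 185.4], [0.0, 0.0, 1.0]] [[-0.879, -0.4766, -0.0144, 0.4998], [0.1997, -0.3955, 0.8965, -0.1648], [-0.4329, 0.7852, 0.4428, -1.0532], [0.0, 0.0, 0.0, 1.0]] ['mtx', 'view']
top [[385.2, 0.0, 258.3], [0.0, 385.2, 195.9], [0.0, 0.0, 1.0]] [[0.0035, -1.0, -0.009, 0.093], [0.9973, 0.0028, 0.0728, -0.5439], [-0.0728, -0.0092, 0.9973, -1.5101], [0.0, 0.0, 0.0, 1.0]] ['mtx', 'view']
{'t': 0.1, 'joint_pos': array([-1.39180162e+00,  2.59233273e-01,  1.53591478e+00,  4.28612135e-07,
        1.34800719e+00, -2.02774982e-01]), 'qd': array([ 9.94327429e-04, -4.02166159e-04, -2.31650989e-03, -4.83874067e-04,
        9.77349078e-05, -1.22413532e-03]), 'effort': array([ 1.37022649e-03, -4.38210154e+01, -2.84644568e+01,  7.19599519e-02,
        3.62471037e-02, -4.94855885e-05]), 'position': array([ 0.20485982, -0.50992156,  0.2179443 ]), 'tcp_rot': array([-3.08299703e+00, -5.95750682e-01, -2.98253878e-05]), 'ft_force': array([0.76515128, 0.84878971, 0.68783306]), 'wrist_torque': array([ 0.02217007, -0.00296993,  0.02337198]), 'gripper_force': 0.0, 'opening': 0.09276339333140131} 0.0188
pics
```

View pics/scene0.png

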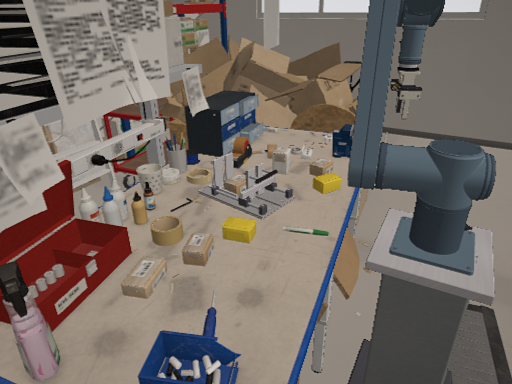

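View pics/top0.png

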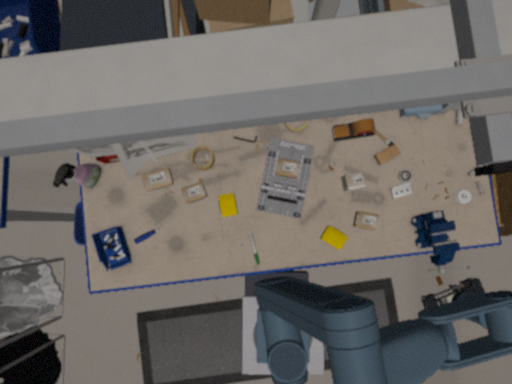

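```bash
cat > h.py <<'E'
import numpy as np,cv2
from workcell import manip
def ray(n,uv,z,p=None):
    p=p or manip.camera_params(n);V=np.array(p["view"]);K=np.array(p["mtx"])
    d=np.linalg.inv(K)@[uv[0],uv[1],1];d=V[:3,:3].T@(d*[1,-1,-1]);c=-V[:3,:3].T@V[:3,3]
    return c+d*(z-c[2])/d[2]
def proj(n,X,p=None):
    p=p or manip.camera_params(n);V=np.array(p["view"]);K=np.array(p["mtx"])
    q=V[:3,:3]@X+V[:3,3];q=K@(q*[1,-1,-1]);return q[:2]/q[2]
E
python3 - <<'E'
from h import *
im=cv2.imread("pics/top0.png")[130:270,140:410]
cv2.imwrite("pics/c.png",cv2.resize(im,(800,415),interpolation=cv2.INTER_CUBIC))
for nm,uv,z in[("left",(194,191),.045),("right",(367,220),.045),("jigc",(287,178),.0),("base",(288,169),.057),("bar",(282,200),.105),("rb",(387,153),.03)]:print(nm,ray("top",uv,z).round(3))
E
```

```text
left [0.561 0.346 0.045]
right [ 0.449 -0.328  0.045]
jigc [ 0.618 -0.021  0.   ]
base [ 0.646 -0.021  0.057]
bar [0.522 0.005 0.105]
rb [ 0.715 -0.416  0.03 ]
```

View pics/c.png

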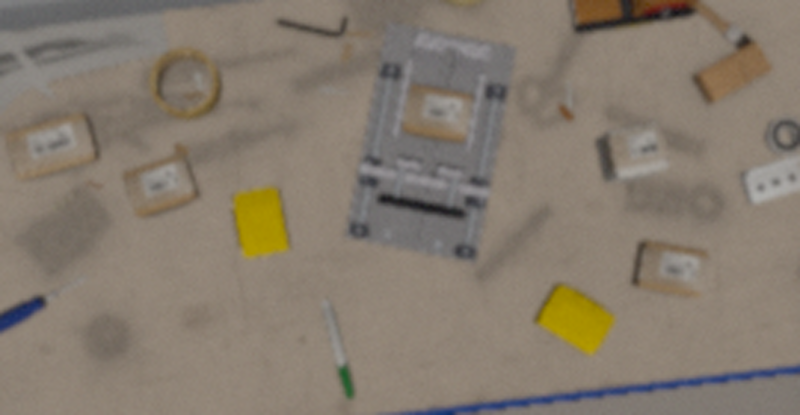

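```bash
python3 -m creep '[0,0.245,0.18,0.06,0,0,1.05, 0,0.245,0.18,0.06,0,0,1.05, 0,0.245,0.18,0.06,0,0,1.05, 0,0.245,0.18,0.06,0,0,1.05, 0,0.245,0.18,0.06,0,0,1.05, 0,0.245,0.18,0.06,0,0,1.05, 0,0.245,0.18,0.06,0,0,1.05, 0,0.245,0.18,0.06,0,0,1.05, 0,0.245,0.18,0.06,0,0,1.05]'
python3 - <<'E'
from h import *
s=manip.sense();p=manip.camera_params("wrist");im=manip.capture("wrist");cv2.imwrite("pics/w1.png",cv2.cvtColor(im,cv2.COLOR_RGB2BGR))
np.save("w1.npy",np.array([p["mtx"]],float));V=np.array(p["view"])
print(s["position"],s["tcp_rot"],s["joint_pos"],-V[:3,:3].T@V[:3,3],V[:3,:3].round(2).tolist(),proj("wrist",np.array([.449,-.328,.045])))
E
```

```text
t: 1.0
position: [0.4495, -0.3304, 0.278]
tcp_rot: [-2.373, -2.057, 0.001]
ft_force: [-0.5, 0.1, -0.3]
opening: 0.0928
gripper_force: 0.0
[ 0.44950368 -0.33037955  0.2780457 ] [-2.37304918e+00 -2.05702098e+00  1.01492356e-03] [-8.33354113e-01  2.41565655e-01  1.41313485e+00 -6.22737474e-04
  1.48800617e+00 -6.90869423e-01] [ 0.45843455 -0.26660929  0.44349595] [[0.99, -0.14, -0.0], [0.14, 0.96, -0.24], [0.03, 0.24, 0.97]] [248.77318866 164.65161835]
```

View pics/w1.png

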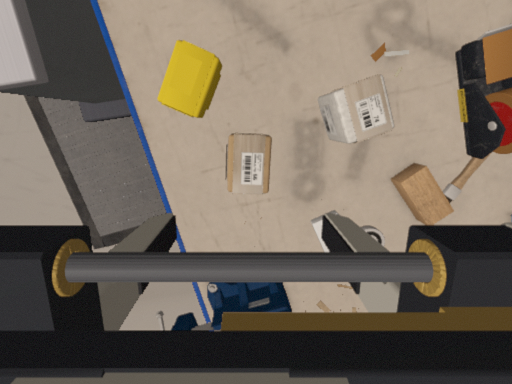

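```bash
cat >> h.py <<'E'
def carton(n,im,box,z,p,out=None,thr=None):
    x0,y0,x1,y1=box;c=im[y0:y1,x0:x1];a=cv2.cvtColor(c,cv2.COLOR_RGB2HSV)
    s=a[...,1].copy()
    t,m=cv2.threshold(s,0 if thr is None else thr,255,cv2.THRESH_BINARY+(cv2.THRESH_OTSU if thr is None else 0))
    m=cv2.morphologyEx(m,cv2.MORPH_OPEN,np.ones((3,3)))
    k=max(cv2.findContours(m,cv2.RETR_EXTERNAL,cv2.CHAIN_APPROX_NONE)[0],key=cv2.contourArea)
    k=cv2.convexHull(k)[:,0,:]+[x0,y0]
    P=np.array([ray(n,q,z,p)[:2] for q in k],np.float32)
    r=cv2.minAreaRect(P*1000);b=cv2.boxPoints(r)/1000
    if out:
        d=cv2.cvtColor(im,cv2.COLOR_RGB2BGR);w=np.array([proj(n,np.r_[q,z],p) for q in b]);cv2.polylines(d,[(w*1).round().astype(int)],True,(0,0,255));
        cv2.polylines(d,[k.astype(int)],True,(0,255,0))
        d=d[y0-15:y1+15,x0-15:x1+15];cv2.imwrite(out,cv2.resize(d,None,fx=4,fy=4,interpolation=cv2.INTER_CUBIC))
    e=b[1]-b[0],b[2]-b[1];L=max(e,key=np.linalg.norm);ang=np.degrees(np.arctan2(L[1],L[0]))%180-90
    print("thr",t,"centre",np.round(r[0],1),"size",np.round(r[1],1),"short-axis yaw deg",round(ang,1))
E
python3 - <<'E'
from h import *
p=manip.camera_params("wrist");im=cv2.cvtColor(cv2.imread("pics/w1.png"),cv2.COLOR_BGR2RGB)
carton("wrist",im,(215,120,290,205),.046,p,"pics/w1c.png")
E
```

```text
thr 73.0 centre [ 474.6 -331.6] size [81.9  8.9] short-axis yaw deg -10.3
```

View pics/w1c.png

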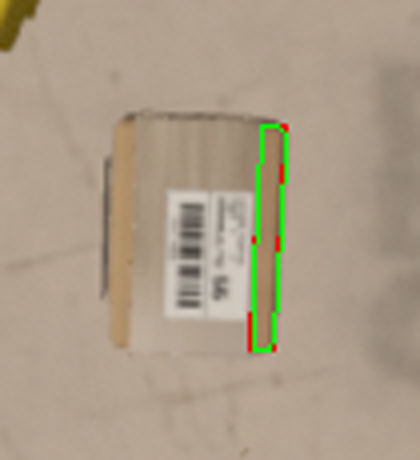

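Run:
```python
from h import *
for z in(.025,.045):
    P=np.array([ray("wrist",q,z)[:2] for q in[(230.5,133.8),(271,135.5),(268.8,193),(228,192)]])
    e=P[1]-P[0],P[2]-P[1],P[2]-P[3],P[3]-P[0]
    print(P.mean(0).round(4),[(round(np.linalg.norm(v),4),round(np.degrees(np.arctan2(v[1],v[0])),1)) for v in e])
R=cv2.Rodrigues(manip.sense()["tcp_rot"])[0];print(R[:,1],np.degrees(np.arctan2(R[1,1],R[0,1])))
```

```text
[ 0.4498 -0.3307] [(np.float64(0.0602), np.float64(-10.6)), (np.float64(0.0884), np.float64(-99.4)), (np.float64(0.0638), np.float64(-9.7)), (np.float64(0.0894), np.float64(-101.6))]
[ 0.4502 -0.3277] [(np.float64(0.0574), np.float64(-10.6)), (np.float64(0.0841), np.float64(-99.4)), (np.float64(0.0607), np.float64(-9.7)), (np.float64(0.0851), np.float64(-101.6))]
[ 0.98976114 -0.14272754 -0.00132008] -8.205715555885424
```

```bash
python3 -m creep '[0,0.0005,0.001,-0.05,0,0,-0.035, 0,0.0005,0.001,-0.1,0,0,-0.035, 0,0.0005,0.001,-0.15,0,0,-0.035, 0,0.0005,0.001,-0.19,0,0,-0.035, 0,0.0005,0.001,-0.22,0,0,-0.035, 0,0.0005,0.001,-0.245,0,0,-0.035, 0,0.0005,0.001,-0.26,0,0,-0.035, 0,0.0005,0.001,-0.266,0,0,-0.035, 0,0.0005,0.001,-0.266,0,0,-0.035, 0.4,0.0005,0.001,-0.266,0,0,-0.035, 0.6,0.0005,0.001,-0.266,0,0,-0.035,0.6,0.0005,0.001,-0.266,0,0,-0.035,0.6,0.0005,0.001,-0.266,0,0,-0.035,0.6,0.0005,0.001,-0.266,0,0,-0.035,0.6,0.0005,0.001,-0.266,0,0,-0.035]'
```

```text
t: 2.55
position: [0.4503, -0.3295, 0.0133]
tcp_rot: [2.406, 2.02, -0.001]
ft_force: [-2.4, 0.5, 5.7]
opening: 0.0627
gripper_force: 30.0
```

```bash
python3 -m creep '[0.6,0,0,0.015,0,0,0, 0.6,0,0,0.05,0,0,0, 0.6,0,0,0.1,0,0,0, 0.6,0,0,0.15,0,0,0, 0.6,0.04,0.03,0.19,0,0,0, 0.6,0.07,0.06,0.22,0,0,0, 0.6,0.1,0.09,0.25,0,0,0, 0.6,0.13,0.11,0.265,0,0,0, 0.6,0.15,0.13,0.267,0,0,0, 0.6,0.15,0.13,0.267,0,0,0,0.6,0.15,0.13,0.267,0,0,0]'
python3 - <<'E'
from h import *
s=manip.sense();p=manip.camera_params("wrist");im=manip.capture("wrist");cv2.imwrite("pics/w2.png",cv2.cvtColor(im,cv2.COLOR_RGB2BGR))
np.savez("w2.npz",**p);print(s["position"],s["opening"])
cv2.imwrite("pics/w2b.png",cv2.resize(cv2.cvtColor(im,cv2.COLOR_RGB2BGR)[:300],None,fx=1.56,fy=1.56,interpolation=cv2.INTER_CUBIC))
E
```

```text
t: 3.65
position: [0.6004, -0.1985, 0.2785]
tcp_rot: [-2.403, -2.021, 0.002]
ft_force: [-0.7, 0.4, -2.1]
opening: 0.0628
gripper_force: 30.0
[ 0.60040373 -0.19847618  0.27851114] 0.06278516706942379
```

View pics/w2b.png

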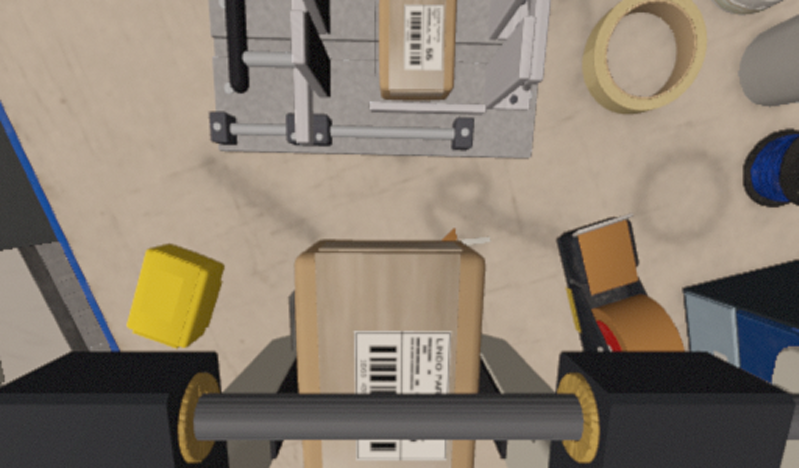

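Run:
```python
from h import *
d=np.load("w2.npz");p={k:d[k] for k in("mtx","view")}
L=ray("wrist",np.array([218,152])/1.56,.012,p);R=ray("wrist",np.array([530,157])/1.56,.012,p)
L0=ray("wrist",np.array([218,152])/1.56,0,p);R0=ray("wrist",np.array([530,157])/1.56,0,p)
for a,b,z in((L,R,.012),(L0,R0,0)):
    v=b-a;print(z,a.round(4),b.round(4),np.linalg.norm(v).round(4),np.degrees(np.arctan2(v[1],v[0])).round(2))
    u=v/np.linalg.norm(v);n=np.array([-u[1],u[0],0]);print("jig centre",((a+b)/2+.09*n).round(4))
T=np.array([.6004,-.1985,.2785]);y=np.radians(-10.2);ux=np.array([np.cos(y),np.sin(y),0]);uy=np.array([-np.sin(y),np.cos(y),0])
for yo in(.041,.043,.045):
    print(yo,[proj("wrist",T+uy*yo+[0,0,h-.0133],p).round(1) for h in(0,.0225,.045)])
im=cv2.cvtColor(cv2.imread("pics/w2.png"),cv2.COLOR_BGR2RGB).astype(int)
print("held",[(r,im[r,240:250].mean(0).round().tolist()) for r in range(148,166)])
print("base",[(r,im[r,262:270].mean(0).round().tolist()) for r in range(48,74)])
rr=[(uv,ray("wrist",uv,.057,p).round(4)) for uv in((266,56),(266,60),(266,63))];print(rr)
print([ray("wrist",(x,48),.04,p).round(4) for x in(380/1.56,452/1.56)])
```

```text
0.012 [ 0.4568 -0.0737  0.012 ] [ 0.7494 -0.1293  0.012 ] 0.2978 -10.75
jig centre [ 0.6199 -0.0131  0.012 ]
0 [ 0.4525 -0.072   0.    ] [ 0.7533 -0.1291  0.    ] 0.3061 -10.75
jig centre [ 0.6197 -0.0122  0.    ]
0.041 [array([249.6, 158.1]), array([249.7, 163.3]), array([249.8, 170.1])]
0.043 [array([249.6, 155. ]), array([249.7, 159.8]), array([249.8, 166.1])]
0.045 [array([249.6, 151.9]), array([249.7, 156.2]), array([249.8, 162. ])]
held [(148, [184.0, 168.0, 149.0]), (149, [184.0, 168.0, 149.0]), (150, [185.0, 168.0, 149.0]), (151, [185.0, 168.0, 150.0]), (152, [186.0, 170.0, 151.0]), (153, [172.0, 154.0, 135.0]), (154, [117.0, 99.0, 82.0]), (155, [79.0, 67.0, 54.0]), (156, [78.0, 67.0, 56.0]), (157, [80.0, 69.0, 57.0]), (158, [91.0, 78.0, 64.0]), (159, [129.0, 113.0, 94.0]), (160, [156.0, 137.0, 116.0]), (161, [119.0, 100.0, 81.0]), (162, [132.0, 114.0, 95.0]), (163, [165.0, 146.0, 126.0]), (164, [172.0, 153.0, 132.0]), (165, [172.0, 154.0, 132.0])]
base [(48, [185.0, 169.0, 150.0]), (49, [186.0, 170.0, 151.0]), (50, [186.0, 169.0, 151.0]), (51, [186.0, 171.0, 152.0]), (52, [186.0, 171.0, 153.0]), (53, [186.0, 170.0, 152.0]), (54, [186.0, 171.0, 153.0]), (55, [187.0, 172.0, 153.0]), (56, [186.0, 170.0, 152.0]), (57, [160.0, 141.0, 120.0]), (58, [160.0, 142.0, 122.0]), (59, [129.0, 115.0, 99.0]), (60, [103.0, 90.0, 77.0]), (61, [92.0, 78.0, 62.0]), (62, [89.0, 72.0, 52.0]), (63, [86.0, 68.0, 50.0]), (64, [111.0, 99.0, 89.0]), (65, [135.0, 128.0, 124.0]), (66, [176.0, 169.0, 166.0]), (67, [188.0, 180.0, 178.0]), (68, [190.0, 183.0, 180.0]), (69, [192.0, 185.0, 182.0]), (70, [176.0, 168.0, 166.0]), (71, [127.0, 121.0, 118.0]), (72, [119.0, 113.0, 110.0]), (73, [147.0, 140.0, 136.0])]
[((266, 56), array([ 0.6467, -0.0588,  0.057 ])), ((266, 60), array([ 0.6459, -0.0635,  0.057 ])), ((266, 63), array([ 0.6454, -0.067 ,  0.057 ]))]
[array([ 0.6203, -0.0405,  0.04  ]), array([ 0.681 , -0.0511,  0.04  ])]
```

```bash
python3 -m creep '[0.6,0.015,0.045,0,0,0,-0.01, 0.6,0.028,0.09,0,0,0,-0.01, 0.6,0.042,0.135,0,0,0,-0.01, 0.6,0.052,0.165,0,0,0,-0.01, 0.6,0.054,0.178,-0.01,0,0,-0.01, 0.6,0.054,0.178,-0.05,0,0,-0.01, 0.6,0.054,0.178,-0.09,0,0,-0.01, 0.6,0.054,0.178,-0.13,0,0,-0.01, 0.6,0.054,0.178,-0.16,0,0,-0.01, 0.6,0.054,0.178,-0.178,0,0,-0.01, 0.6,0.054,0.178,-0.183,0,0,-0.01,0.6,0.054,0.178,-0.183,0,0,-0.01]'
python3 - <<'E'
from h import *
s=manip.sense();p=manip.camera_params("wrist");im=manip.capture("wrist")
np.savez("w3.npz",im=im,pos=s["position"],rot=s["tcp_rot"],**p);print(s["position"],s["opening"])
cv2.imwrite("pics/w3.png",cv2.resize(cv2.cvtColor(im,cv2.COLOR_RGB2BGR)[20:220,120:380],None,fx=3,fy=3,interpolation=cv2.INTER_CUBIC))
E
```

```text
t: 4.9
position: [0.6532, -0.0228, 0.0954]
tcp_rot: [-2.416, -2.005, 0.003]
ft_force: [-0.2, -0.2, -1.6]
opening: 0.0625
gripper_force: 30.0
[ 0.65323737 -0.02275731  0.09540492] 0.062457676650805614
```

View pics/w3.png

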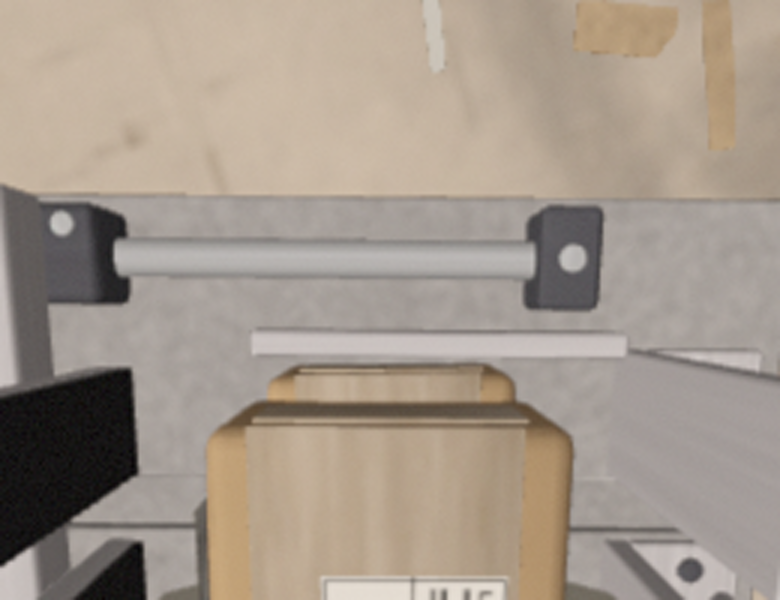

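Run:
```python
from h import *
d=np.load("w3.npz");p={k:d[k] for k in("mtx","view")};T=d["pos"]
R=cv2.Rodrigues(d["rot"])[0];yaw=np.arctan2(R[1,1],R[0,1]);print("yaw",np.degrees(yaw))
f=lambda u,v,z:ray("wrist",(120+u/3,20+v/3),z,p)
y=np.radians(-10.6);ux=np.array([np.cos(y),np.sin(y)]);uy=np.array([-ux[1],ux[0]])
J=np.array([.6198,-.0127])
def s(nm,q):print(nm,"jig xy mm",(np.array([(q[:2]-J)@ux,(q[:2]-J)@uy])*1000).round(1))
zh=T[2]-.0133+.045
s("tcp",T)
for nm,u,v,z in(("heldL",248,421,zh),("heldR",525,421,zh),("baseL",295,372,.057),("baseR",483,372,.057),("edgeL",100,194,.012),("edgeR",650,198,.012),("railL",252,356,.028),("railR",626,356,.028)):s(nm,f(u,v,z))
```

```text
yaw -10.638347096016687
tcp jig xy mm [34.7 -3.7]
heldL jig xy mm [12.2 42.1]
heldR jig xy mm [57. 42.]
baseL jig xy mm [12.2 44.3]
baseR jig xy mm [57.9 44.2]
edgeL jig xy mm [-46.6  90.5]
edgeR jig xy mm [108.9  89.3]
railL jig xy mm [-2.8 46.3]
railR jig xy mm [100.6  46.2]
```

```bash
python3 -m creep '[0.6,0.001,0.002,0,0,0,0, 0.6,0.001,0.002,-0.006,0,0,0, 0.6,0.001,0.002,-0.012,0,0,0, 0.6,0.001,0.002,-0.017,0,0,0, 0.6,0.001,0.002,-0.02,0,0,0, 0.6,0.001,0.002,-0.0215,0,0,0, 0.6,0.001,0.002,-0.0225,0,0,0,0.6,0.001,0.002,-0.0225,0,0,0]'
```

```text
t: 5.75
position: [0.6555, -0.0194, 0.0741]
tcp_rot: [-2.416, -2.008, 0.0]
ft_force: [1.1, -0.3, -1.6]
opening: 0.0628
gripper_force: 30.0
```

```bash
python3 -m creep '[0.6,0,0,-0.001,0,0,0,0.6,0,0,-0.0015,0,0,0,0.6,0,0,-0.0015,0,0,0]'; python3 -m creep '[0.6,0,0,-0.001,0,0,0,0.6,0,0,-0.0015,0,0,0,0.6,0,0,-0.0015,0,0,0]'
```

```text
t: 6.05
position: [0.6554, -0.0194, 0.0727]
tcp_rot: [2.416, 2.008, 0.0]
ft_force: [0.4, 0.5, -1.9]
opening: 0.0627
gripper_force: 30.0
t: 6.35
position: [0.6553, -0.0194, 0.071]
tcp_rot: [-2.416, -2.008, 0.0]
ft_force: [0.4, 0.4, -2.7]
opening: 0.0625
gripper_force: 30.0
```

```bash
python3 -m creep '[0.6,0,0,-0.0005,0,0,0,0.6,0,0,-0.001,0,0,0,0.6,0,0,-0.001,0,0,0]'; python3 -m creep '[0.6,0,0,-0.0005,0,0,0,0.6,0,0,-0.0005,0,0,0]'
```

```text
t: 6.65
position: [0.6555, -0.0194, 0.0706]
tcp_rot: [2.416, 2.008, 0.0]
ft_force: [-1.1, 0.6, 1.2]
opening: 0.0625
gripper_force: 30.0
t: 6.85
position: [0.6555, -0.0194, 0.0706]
tcp_rot: [2.416, 2.008, 0.0]
ft_force: [-1.3, 0.2, 4.9]
opening: 0.0624
gripper_force: 30.0
```

```bash
python3 -m creep '[0.3,0,0,0,0,0,0,0.18,0,0,0,0,0,0,0.18,0,0,0,0,0,0,0.18,0,0,0,0,0,0,0.18,0,0,0.02,0,0,0,0.18,0,0,0.05,0,0,0,0.18,0,0,0.09,0,0,0,0.18,0,0,0.13,0,0,0,0.18,0,0,0.17,0,0,0,0.18,0,0,0.2,0,0,0,0.18,0,0,0.2,0,0,0]'
python3 - <<'E'
from h import *
s=manip.sense();p=manip.camera_params("wrist");im=manip.capture("wrist")
np.savez("w4.npz",im=im,pos=s["position"],rot=s["tcp_rot"],**p);print(s["position"],s["opening"])
cv2.imwrite("pics/w4.png",cv2.resize(cv2.cvtColor(im,cv2.COLOR_RGB2BGR)[0:250,100:412],None,fx=2.4,fy=2.4,interpolation=cv2.INTER_CUBIC))
print(ray("top",(140+162/2.963,130+185/2.963),.045))
E
```

```text
t: 7.95
position: [0.6578, -0.0198, 0.2756]
tcp_rot: [2.41, 2.003, 0.01]
ft_force: [0.7, -0.0, 0.7]
opening: 0.0764
gripper_force: 0.0
[ 0.65777388 -0.01979811  0.27564103] 0.0763987101324427
[0.55489367 0.34367781 0.045     ]
```

View pics/w4.png

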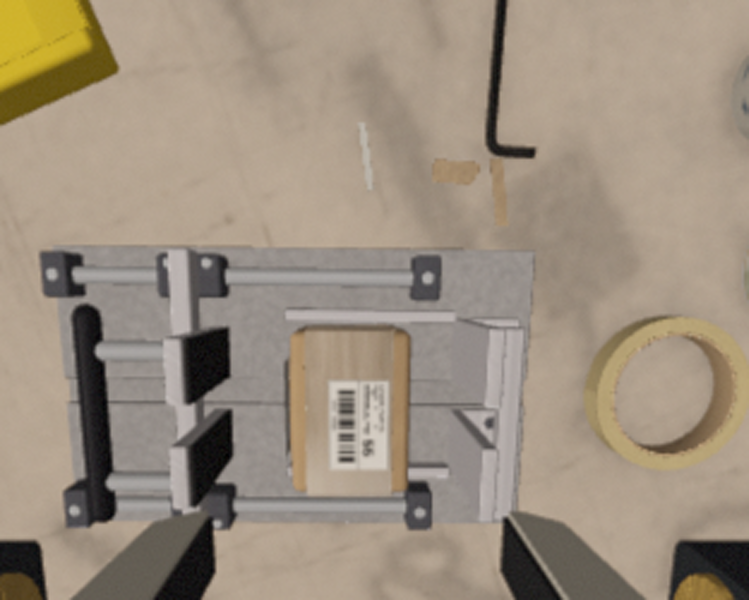

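```bash
python3 -m creep '[0,-0.1,0.355,0.01,0,0,0.53,0,-0.1,0.355,0.01,0,0,0.53,0,-0.1,0.355,0.01,0,0,0.53,0,-0.1,0.355,0.01,0,0,0.53,0,-0.1,0.355,0.01,0,0,0.53,0,-0.1,0.355,0.01,0,0,0.53,0,-0.1,0.355,0.01,0,0,0.53,0,-0.1,0.355,0.01,0,0,0.53,0,-0.1,0.355,0.01,0,0,0.53,0,-0.1,0.355,0.01,0,0,0.53,0,-0.1,0.355,0.01,0,0,0.53,0,-0.1,0.355,0.01,0,0,0.53]'
python3 - <<'E'
from h import *
s=manip.sense();p=manip.camera_params("wrist");im=manip.capture("wrist")
np.savez("w5.npz",im=im,pos=s["position"],rot=s["tcp_rot"],**p);print(s["position"])
R=cv2.Rodrigues(s["tcp_rot"])[0];print("yaw",np.degrees(np.arctan2(R[1,1],R[0,1])),s["joint_pos"].round(2))
u,v=proj("wrist",np.array([.555,.344,.045]),p).astype(int);print(u,v)
a=im[v-55:v+55,u-55:u+55];g=cv2.cvtColor(a,cv2.COLOR_RGB2GRAY);S=cv2.cvtColor(a,cv2.COLOR_RGB2HSV)[...,1]
b=lambda m,k:cv2.morphologyEx(m.astype(np.uint8)*255,cv2.MORPH_CLOSE,np.ones((k,k)))
for nm,m in(("label",b(g>205,5)),("sat",b((S>85)&(g<190),3))):
    n,l,st,c=cv2.connectedComponentsWithStats(m)
    for i in range(1,n):
        if st[i,4]>60:
            q=np.argwhere(l==i)[:,::-1]+[u-55,v-55]
            P=np.array([ray("wrist",x,.04,p)[:2] for x in q],np.float32)*1000;print(nm,st[i],q.mean(0).round(1),cv2.minAreaRect(P))
E
```

```text
t: 9.2
position: [0.5562, 0.3338, 0.2794]
tcp_rot: [1.809, 2.568, -0.001]
ft_force: [0.1, -0.1, 0.4]
opening: 0.0932
gripper_force: 0.0
[0.55622756 0.33375648 0.27937593]
yaw 19.678988719735685 [ 0.37  0.41  1.17 -0.    1.56  0.03]
250 159
sat [ 38  22   6  58 301] [235.8 154.5] ((531.8291625976562, 341.8089904785156), (7.395803451538086, 83.36345672607422), 19.133684158325195)
sat [ 75  23  15  58 410] [274.  159.1] ((589.6715087890625, 361.0624084472656), (20.82986831665039, 83.51390838623047), 20.71539878845215)
sat [104  79   6  31 145] [301.9 199. ] ((647.6080932617188, 313.60394287109375), (7.6393232345581055, 47.37161636352539), 22.393779754638672)
sat [  0  95  32  15 383] [208.9 207.3] ((521.587158203125, 254.38169860839844), (47.553001403808594, 22.49764060974121), 17.010347366333008)
```

Run:
```python
from h import *
im=np.load("w5.npz")["im"];cv2.imwrite("pics/w5.png",cv2.resize(cv2.cvtColor(im,cv2.COLOR_RGB2BGR)[90:220,180:330],None,fx=4,fy=4,interpolation=cv2.INTER_CUBIC))
```

```text
(no output)
```

View pics/w5.png

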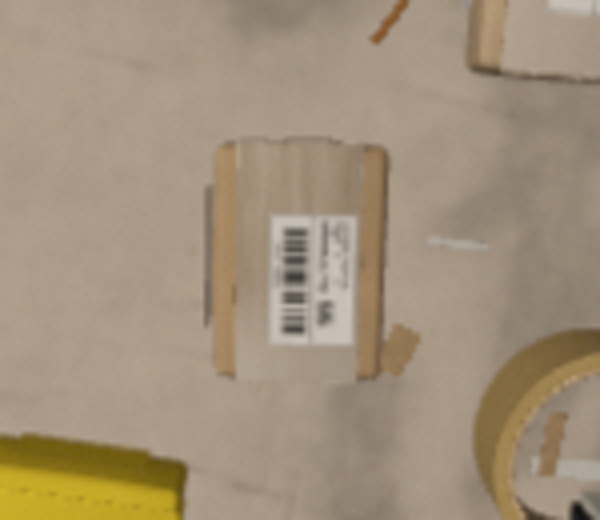

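Run:
```python
from h import *
for z in(.025,.045):
    P=np.array([ray("wrist",(180+a/4,90+b/4),z)[:2] for a,b in[(220,140),(387,147),(380,380),(214,376)]])
    e=P[1]-P[0],P[2]-P[1],P[2]-P[3],P[3]-P[0]
    print(P.mean(0).round(4),[(round(np.linalg.norm(v),4),round(np.degrees(np.arctan2(v[1],v[0])),1)) for v in e])
print(manip.sense()["position"])
```

```text
[0.5602 0.349 ] [(np.float64(0.0619), np.float64(17.3)), (np.float64(0.0886), np.float64(-70.7)), (np.float64(0.0646), np.float64(18.3)), (np.float64(0.0896), np.float64(-72.5))]
[0.5589 0.3512] [(np.float64(0.0589), np.float64(17.3)), (np.float64(0.0843), np.float64(-70.7)), (np.float64(0.0616), np.float64(18.3)), (np.float64(0.0853), np.float64(-72.5))]
[0.55621172 0.33395285 0.27953655]
```

```bash
python3 -m creep '[0,0.003,0.017,-0.04,0,0,-0.028, 0,0.003,0.017,-0.09,0,0,-0.028, 0,0.003,0.017,-0.14,0,0,-0.028, 0,0.003,0.017,-0.185,0,0,-0.028, 0,0.003,0.017,-0.22,0,0,-0.028, 0,0.003,0.017,-0.245,0,0,-0.028, 0,0.003,0.017,-0.26,0,0,-0.028, 0,0.003,0.017,-0.267,0,0,-0.028, 0,0.003,0.017,-0.267,0,0,-0.028, 0.4,0.003,0.017,-0.267,0,0,-0.028, 0.6,0.003,0.017,-0.267,0,0,-0.028,0.6,0.003,0.017,-0.267,0,0,-0.028,0.6,0.003,0.017,-0.267,0,0,-0.028,0.6,0.003,0.017,-0.267,0,0,-0.028,0.6,0.003,0.017,-0.267,0,0,-0.028]'
```

```text
t: 10.75
position: [0.5587, 0.3528, 0.0134]
tcp_rot: [1.841, 2.545, 0.001]
ft_force: [-1.3, -0.4, 4.5]
opening: 0.0628
gripper_force: 30.0
```

```bash
python3 -m creep '[0.6,0,0,0.015,0,0,0, 0.6,0,0,0.06,0,0,0, 0.6,0,0,0.11,0,0,0, 0.6,0,0,0.16,0,0,0, 0.6,0.005,-0.03,0.2,0,0,-0.05, 0.6,0.016,-0.07,0.215,0,0,-0.1, 0.6,0.026,-0.11,0.215,0,0,-0.16, 0.6,0.037,-0.15,0.215,0,0,-0.22, 0.6,0.047,-0.19,0.215,0,0,-0.28, 0.6,0.058,-0.23,0.215,0,0,-0.34, 0.6,0.068,-0.27,0.215,0,0,-0.4, 0.6,0.078,-0.31,0.215,0,0,-0.45, 0.6,0.089,-0.345,0.215,0,0,-0.49, 0.6,0.095,-0.365,0.215,0,0,-0.503, 0.6,0.097,-0.372,0.21,0,0,-0.503, 0.6,0.097,-0.372,0.18,0,0,-0.503, 0.6,0.097,-0.372,0.15,0,0,-0.503, 0.6,0.097,-0.372,0.13,0,0,-0.503, 0.6,0.097,-0.372,0.125,0,0,-0.503,0.6,0.097,-0.372,0.125,0,0,-0.503]'
python3 - <<'E'
from h import *
s=manip.sense();p=manip.camera_params("wrist");im=manip.capture("wrist")
np.savez("w6.npz",im=im,pos=s["position"],rot=s["tcp_rot"],**p);print(s["position"],s["opening"])
cv2.imwrite("pics/w6.png",cv2.resize(cv2.cvtColor(im,cv2.COLOR_RGB2BGR)[20:220,120:380],None,fx=3,fy=3,interpolation=cv2.INTER_CUBIC))
E
```

```text
t: 12.75
position: [0.6547, -0.0179, 0.1369]
tcp_rot: [-2.414, -2.008, 0.002]
ft_force: [0.5, -0.1, -1.6]
opening: 0.0626
gripper_force: 30.0
[ 0.65471838 -0.01788401  0.13691515] 0.06258881126745906
```

View pics/w6.png

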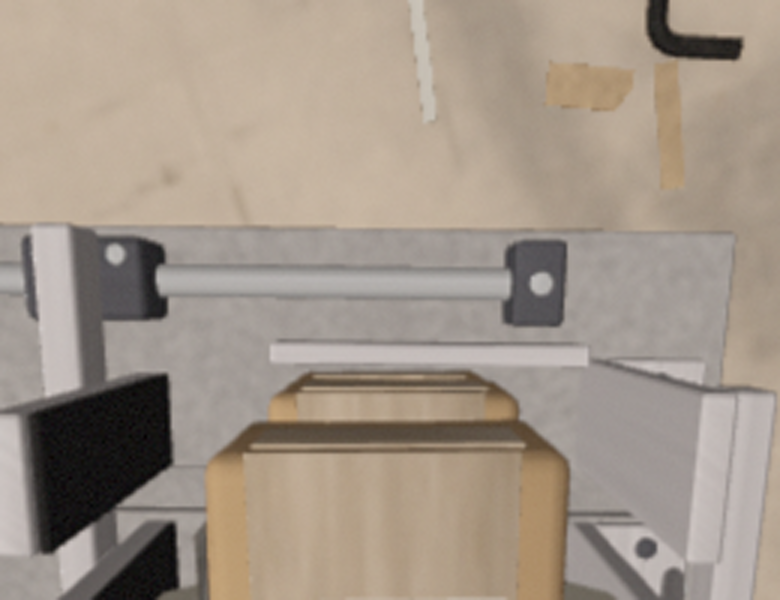

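Run:
```python
from h import *
d=np.load("w6.npz");p={k:d[k] for k in("mtx","view")};T=d["pos"]
f=lambda u,v,z:ray("wrist",(120+u/3,20+v/3),z,p)
y=np.radians(-10.6);ux=np.array([np.cos(y),np.sin(y)]);uy=np.array([-ux[1],ux[0]])
J=np.array([.6198,-.0127])
def s(nm,q):print(nm,"jig xy mm",(np.array([(q[:2]-J)@ux,(q[:2]-J)@uy])*1000).round(1))
zh=T[2]-.0133+.045
s("tcp",T)
for nm,u,v,z in(("heldL",247,449,zh),("heldR",522,447,zh),("midL",298,389,.1023),("midR",486,390,.1023),("baseL",312,376,.057),("baseR",465,376,.057),("edgeL",150,229,.012),("edgeR",650,233,.012),("railL",272,362,.028),("railR",588,364,.028)):s(nm,f(u,v,z))
```

```text
tcp jig xy mm [35.3  1.3]
heldL jig xy mm [12.2 42.4]
heldR jig xy mm [57.1 42.9]
midL jig xy mm [13.7 45.5]
midR jig xy mm [58.8 45.4]
baseL jig xy mm [13.  44.8]
baseR jig xy mm [57.9 44.9]
edgeL jig xy mm [-44.   89.4]
edgeR jig xy mm [122.5  88.4]
railL jig xy mm [-2.6 46.8]
railR jig xy mm [100.6  46.4]
```

```bash
python3 -m creep '[0.6,0.002,0.002,0,0,0,0, 0.6,0.002,0.002,-0.005,0,0,0, 0.6,0.002,0.002,-0.01,0,0,0, 0.6,0.002,0.002,-0.014,0,0,0, 0.6,0.002,0.002,-0.017,0,0,0, 0.6,0.002,0.002,-0.018,0,0,0,0.6,0.002,0.002,-0.018,0,0,0]';for i in 1; do python3 -m creep '[0.6,0,0,-0.0005,0,0,0,0.6,0,0,-0.001,0,0,0,0.6,0,0,-0.001,0,0,0]'; done
```

```text
t: 13.5
position: [0.6573, -0.0174, 0.1193]
tcp_rot: [-2.417, -2.006, 0.0]
ft_force: [0.5, -0.3, -1.8]
opening: 0.0627
gripper_force: 30.0
t: 13.8
position: [0.6575, -0.0174, 0.1187]
tcp_rot: [2.417, 2.007, 0.0]
ft_force: [0.4, -0.2, -2.9]
opening: 0.0631
gripper_force: 30.0
```

```bash
python3 -m creep '[0.6,0,0,-0.0005,0,0,0,0.6,0,0,-0.001,0,0,0,0.6,0,0,-0.001,0,0,0]'
```

```text
t: 14.1
position: [0.6574, -0.0174, 0.1176]
tcp_rot: [-2.417, -2.007, 0.0]
ft_force: [0.5, 0.5, -1.8]
opening: 0.0627
gripper_force: 30.0
```

```bash
python3 -m creep '[0.6,0,0,-0.0005,0,0,0,0.6,0,0,-0.001,0,0,0,0.6,0,0,-0.001,0,0,0]';python3 -m creep '[0.6,0,0,-0.0005,0,0,0,0.6,0,0,-0.0005,0,0,0]'
```

```text
t: 14.4
position: [0.6574, -0.0174, 0.1165]
tcp_rot: [-2.417, -2.007, 0.0]
ft_force: [-1.0, -0.5, -2.7]
opening: 0.0628
gripper_force: 30.0
t: 14.6
position: [0.6574, -0.0174, 0.1161]
tcp_rot: [-2.417, -2.007, 0.0]
ft_force: [0.1, 0.2, -1.4]
opening: 0.0629
gripper_force: 30.0
```

```bash
python3 -m creep '[0.6,0,0,-0.0005,0,0,0,0.6,0,0,-0.0005,0,0,0]';python3 -m creep '[0.6,0,0,-0.0005,0,0,0,0.6,0,0,-0.0005,0,0,0]'
```

```text
t: 14.8
position: [0.6575, -0.0174, 0.1159]
tcp_rot: [2.417, 2.007, 0.0]
ft_force: [-0.9, -0.2, 0.7]
opening: 0.063
gripper_force: 30.0
t: 15.0
position: [0.6575, -0.0174, 0.1159]
tcp_rot: [2.417, 2.006, 0.0]
ft_force: [-3.1, 0.3, 4.7]
opening: 0.0628
gripper_force: 30.0
```

```bash
python3 -m creep '[0.3,0,0,0,0,0,0,0.18,0,0,0,0,0,0,0.18,0,0,0,0,0,0,0.18,0,0,0,0,0,0,0.18,0,0,0.02,0,0,0,0.18,0,0,0.05,0,0,0,0.18,0,0,0.09,0,0,0,0.18,0,0,0.11,0,0,0,0.5,-0.04,0.006,0.12,0,0,0,0.5,-0.08,0.013,0.12,0,0,0,0.5,-0.12,0.02,0.12,0,0,0,0.5,-0.141,0.024,0.12,0,0,0,0.5,-0.141,0.024,0.12,0,0,0]'
python3 - <<'E'
from h import *
s=manip.sense();p=manip.camera_params("wrist");im=manip.capture("wrist")
np.savez("w7.npz",im=im,pos=s["position"],rot=s["tcp_rot"],**p);print(s["position"],s["opening"])
# black bar, dark pixels in band around expectation, onto z=.105
y=np.radians(-10.6);ux=np.array([np.cos(y),np.sin(y)]);uy=np.array([-ux[1],ux[0]]);J=np.array([.6198,-.0127])
g=cv2.cvtColor(im,cv2.COLOR_RGB2GRAY)
for yo in(-.03,-.01,.01,.03):
    xs=np.arange(-.135,-.075,.001);v=[]
    for x in xs:
        q=J+x*ux+yo*uy;a,b=proj("wrist",np.r_[q,.110],p);v.append(int(g[int(round(b)),int(round(a))]) if 0<=b<384 else -1)
    print(yo,v)
E
```

```text
t: 16.3
position: [0.5141, 0.0074, 0.2357]
tcp_rot: [-2.417, -2.007, 0.0]
ft_force: [0.8, 0.4, -0.4]
opening: 0.0473
gripper_force: 0.0
[0.51408579 0.00737687 0.23574051] 0.04725454385039847
-0.03 [45, 37, 36, 36, 38, 40, 38, 38, 38, 32, 49, 120, 146, 150, 151, 153, 153, 154, 154, 153, 152, 150, 152, 154, 153, 152, 154, 153, 153, 155, 156, 159, 157, 102, 48, 36, 48, 49, 43, 43, 36, 34, 33, 25, 43, 119, 159, 163, 162, 162, 162, 161, 162, 163, 162, 161, 161, 161, 161, 161, 161]
-0.01 [151, 150, 151, 151, 156, 175, 181, 175, 172, 172, 152, 153, 152, 152, 152, 152, 152, 154, 151, 150, 150, 149, 149, 148, 150, 147, 148, 150, 150, 150, 150, 152, 150, 113, 58, 33, 44, 50, 49, 37, 33, 33, 32, 28, 25, 17, 52, 144, 155, 151, 149, 152, 154, 153, 153, 154, 153, 155, 154, 155, 153]
0.01 [152, 151, 152, 153, 154, 151, 152, 156, 159, 162, 158, 153, 153, 153, 156, 154, 152, 153, 154, 157, 160, 161, 160, 154, 152, 149, 152, 153, 151, 151, 153, 150, 149, 130, 68, 39, 36, 52, 50, 44, 38, 32, 31, 28, 28, 24, 27, 94, 148, 156, 155, 154, 155, 155, 155, 153, 151, 151, 150, 150, 150]
0.03 [154, 155, 152, 150, 148, 149, 151, 154, 153, 153, 153, 152, 154, 155, 156, 156, 155, 155, 152, 153, 154, 154, 153, 154, 153, 153, 156, 158, 157, 157, 154, 152, 152, 150, 87, 38, 40, 46, 57, 46, 41, 40, 28, 30, 21, 16, 51, 141, 151, 148, 148, 149, 150, 153, 153, 153, 149, 148, 151, 153, 153]
```

```bash
python3 -m creep '[0.5,0.01,-0.002,-0.01,0,0,0,0.5,0.01,-0.002,-0.05,0,0,0,0.5,0.01,-0.002,-0.085,0,0,0,0.5,0.01,-0.002,-0.115,0,0,0,0.5,0.01,-0.002,-0.135,0,0,0,0.5,0.01,-0.002,-0.15,0,0,0,0.5,0.01,-0.002,-0.15,0,0,0,1,0.01,-0.002,-0.15,0,0,0,1,0.01,-0.002,-0.15,0,0,0,1,0.01,-0.002,-0.15,0,0,0,1,0.01,-0.002,-0.15,0,0,0,1,0.01,-0.002,-0.15,0,0,0]'
```

```text
t: 17.55
position: [0.5269, 0.0045, 0.0858]
tcp_rot: [2.416, 2.006, 0.002]
ft_force: [0.5, -1.1, 0.9]
opening: 0.0131
gripper_force: 30.0
```

```bash
python3 -m creep '[1,0.006,-0.001,0,0,0,0,1,0.012,-0.002,0,0,0,0,1,0.018,-0.0034,0,0,0,0,1,0.024,-0.0045,0,0,0,0,1,0.029,-0.0054,0,0,0,0,1,0.034,-0.0064,0,0,0,0,1,0.038,-0.0071,0,0,0,0,1,0.04,-0.0075,0,0,0,0,1,0.042,-0.0079,0,0,0,0,1,0.044,-0.0082,0,0,0,0,1,0.046,-0.0086,0,0,0,0,1,0.048,-0.009,0,0,0,0,1,0.05,-0.0094,0,0,0,0,1,0.052,-0.0097,0,0,0,0,1,0.054,-0.0101,0,0,0,0,1,0.056,-0.0105,0,0,0,0,1,0.058,-0.0109,0,0,0,0,1,0.06,-0.0112,0,0,0,0,1,0.062,-0.0116,0,0,0,0,1,0.064,-0.012,0,0,0,0]'
```

```text
t: 19.55
position: [0.5883, -0.0075, 0.0858]
tcp_rot: [-2.415, -2.005, 0.006]
ft_force: [-11.1, -1.2, 12.9]
opening: 0.0132
gripper_force: 30.0
```

```bash
python3 -m creep '[1,0.0015,-0.0003,0,0,0,0,1,0.003,-0.0006,0,0,0,0,1,0.0045,-0.0008,0,0,0,0,1,0.006,-0.0011,0,0,0,0,1,0.007,-0.0013,0,0,0,0,1,0.008,-0.0015,0,0,0,0]';python3 -m creep '[1,0.001,-0.0002,0,0,0,0,1,0.002,-0.0004,0,0,0,0,1,0.002,-0.0004,0,0,0,0]'
```

```text
t: 20.15
position: [0.5964, -0.0091, 0.0858]
tcp_rot: [-2.415, -2.005, 0.006]
ft_force: [-11.3, -0.9, 10.8]
opening: 0.013
gripper_force: 30.0
t: 20.45
position: [0.5986, -0.0095, 0.0858]
tcp_rot: [-2.415, -2.005, 0.005]
ft_force: [-9.8, -1.3, 10.2]
opening: 0.013
gripper_force: 30.0
```

```bash
for i in 1 2; do :; done; python3 -m creep '[1,0.001,-0.0002,0,0,0,0,1,0.002,-0.0004,0,0,0,0,1,0.002,-0.0004,0,0,0,0]';python3 -m creep '[1,0.001,-0.0002,0,0,0,0,1,0.001,-0.0002,0,0,0,0]'
```

```text
t: 20.75
position: [0.6006, -0.0099, 0.0858]
tcp_rot: [-2.415, -2.005, 0.005]
ft_force: [-9.1, -0.9, 10.9]
opening: 0.0135
gripper_force: 30.0
t: 20.95
position: [0.6012, -0.0101, 0.0858]
tcp_rot: [-2.415, -2.005, 0.006]
ft_force: [-10.2, -1.6, 12.0]
opening: 0.0133
gripper_force: 30.0
```

```bash
python3 -m creep '[1,0.001,-0.0002,0,0,0,0,1,0.001,-0.0002,0,0,0,0]';python3 -m creep '[1,0.001,-0.0002,0,0,0,0,1,0.001,-0.0002,0,0,0,0]'
```

```text
t: 21.15
position: [0.6012, -0.0101, 0.0858]
tcp_rot: [-2.413, -2.004, 0.008]
ft_force: [-14.5, -0.8, 14.1]
opening: 0.0133
gripper_force: 30.0
t: 21.35
position: [0.6021, -0.0102, 0.0858]
tcp_rot: [-2.413, -2.004, 0.009]
ft_force: [-13.8, 0.1, 13.4]
opening: 0.013
gripper_force: 30.0
```

```bash
python3 -m creep '[1,0.001,-0.0002,0,0,0,0,1,0.001,-0.0002,0,0,0,0]';python3 -m creep '[1,0.001,-0.0002,0,0,0,0,1,0.001,-0.0002,0,0,0,0]'
```

```text
t: 21.55
position: [0.6029, -0.0104, 0.0857]
tcp_rot: [-2.413, -2.004, 0.009]
ft_force: [-15.2, -1.2, 14.5]
opening: 0.013
gripper_force: 30.0
t: 21.75
position: [0.6032, -0.0105, 0.0857]
tcp_rot: [-2.412, -2.003, 0.01]
ft_force: [-17.1, -0.2, 16.4]
opening: 0.0131
gripper_force: 30.0
```

```bash
python3 -m creep '[1,0.001,-0.0002,0,0,0,0,1,0.001,-0.0002,0,0,0,0]';python3 -m creep '[1,0.001,-0.0002,0,0,0,0,1,0.001,-0.0002,0,0,0,0]'
python3 - <<'E'
from h import *
p=manip.camera_params("wrist");s=manip.sense();im=manip.capture("wrist");np.savez("w8.npz",im=im,pos=s["position"],**p)
g=cv2.cvtColor(im,cv2.COLOR_RGB2GRAY)
y=np.radians(-10.6);ux=np.array([np.cos(y),np.sin(y)]);uy=np.array([-ux[1],ux[0]]);J=np.array([.6198,-.0127])
for z,yo in((.147,.03),(.147,.038),(.128,.046)):
    print(z,yo,[(round(x*1000),im[int(round(b)),int(round(a))].tolist()) for x in np.arange(.015,.116,.003) for a,b in[proj("wrist",np.r_[J+x*ux+yo*uy,z],p)] if 0<=b<384 and 0<=a<512])
E
```

```text
t: 21.95
position: [0.6032, -0.0105, 0.0857]
tcp_rot: [-2.411, -2.003, 0.013]
ft_force: [-20.0, -0.7, 19.4]
opening: 0.0131
gripper_force: 30.0
t: 22.15
position: [0.6032, -0.0104, 0.0856]
tcp_rot: [-2.409, -2.002, 0.015]
ft_force: [-22.5, 0.6, 20.9]
opening: 0.0129
gripper_force: 30.0
0.147 0.03 [(15, [171, 165, 162]), (18, [172, 165, 161]), (21, [208, 200, 198]), (24, [205, 198, 195]), (27, [168, 160, 152]), (30, [166, 140, 109]), (33, [165, 137, 101]), (36, [172, 142, 105]), (39, [198, 166, 125]), (42, [204, 172, 130]), (45, [200, 169, 127]), (48, [187, 166, 142]), (51, [193, 173, 147]), (54, [196, 177, 154]), (57, [203, 183, 160]), (60, [199, 179, 154]), (63, [199, 179, 156]), (66, [193, 174, 149]), (69, [202, 182, 159]), (72, [190, 170, 146]), (75, [194, 174, 150]), (78, [197, 177, 154]), (81, [193, 174, 151]), (84, [188, 168, 144])]
0.147 0.038 [(15, [174, 166, 163]), (18, [174, 167, 164]), (21, [211, 203, 200]), (24, [209, 202, 199]), (27, [95, 89, 88]), (30, [161, 132, 98]), (33, [165, 135, 99]), (36, [175, 145, 109]), (39, [202, 171, 130]), (42, [207, 175, 132]), (45, [201, 
[... 286 characters left out ...]
, (84, [190, 169, 147])]
0.128 0.046 [(15, [175, 166, 163]), (18, [170, 162, 160]), (21, [114, 108, 107]), (24, [110, 105, 102]), (27, [35, 31, 29]), (30, [190, 158, 117]), (33, [186, 154, 116]), (36, [183, 153, 114]), (39, [193, 172, 147]), (42, [197, 176, 152]), (45, [206, 187, 164]), (48, [203, 185, 162]), (51, [193, 172, 148]), (54, [199, 180, 158]), (57, [191, 171, 147]), (60, [196, 175, 153]), (63, [194, 174, 153]), (66, [190, 170, 146]), (69, [182, 161, 138]), (72, [172, 152, 128]), (75, [156, 127, 94]), (78, [155, 136, 124]), (81, [174, 167, 164]), (84, [173, 166, 164]), (87, [175, 167, 165]), (90, [175, 166, 164]), (93, [173, 165, 164]), (96, [173, 166, 162]), (99, [174, 165, 163])]
```

```bash
python3 -m creep '[1,-0.002,0.0004,0,0,0,0,1,-0.004,0.0007,0,0,0,0,1,-0.005,0.0009,0,0,0,0,1,-0.005,0.0009,0,0,0,0]'
```

```text
t: 22.6
position: [0.6033, -0.0105, 0.0857]
tcp_rot: [-2.416, -2.006, 0.003]
ft_force: [-7.7, -1.8, 7.6]
opening: 0.0129
gripper_force: 30.0
```

Still compressive, and the jaw has not moved. I'll release and back off upward.

```bash
python3 -m creep '[0.8,-0.0015,0.0003,0,0,0,0,0.6,-0.0015,0.0003,0,0,0,0,0.55,-0.0015,0.0003,0,0,0,0,0.55,-0.0015,0.0003,0,0,0,0,0.55,-0.0015,0.0003,0.02,0,0,0,0.55,-0.0015,0.0003,0.05,0,0,0,0.55,-0.0015,0.0003,0.09,0,0,0,0.55,-0.0015,0.0003,0.13,0,0,0,0.55,-0.0015,0.0003,0.17,0,0,0,0.55,-0.02,-0.04,0.19,0,0,0,0.55,-0.05,-0.08,0.19,0,0,0,0.55,-0.05,-0.12,0.19,0,0,0,0.55,-0.05,-0.16,0.19,0,0,0,0.55,-0.05,-0.16,0.19,0,0,0,0.55,-0.05,-0.16,0.19,0,0,0]'
python3 - <<'E'
from h import *
p=manip.camera_params("wrist");s=manip.sense();im=manip.capture("wrist");cv2.imwrite("pics/w9.png",cv2.cvtColor(im,cv2.COLOR_RGB2BGR))
cv2.imwrite("pics/w9c.png",cv2.resize(cv2.cvtColor(im,cv2.COLOR_RGB2BGR)[0:220,120:420],None,fx=2.6,fy=2.6,interpolation=cv2.INTER_CUBIC))
y=np.radians(-10.6);ux=np.array([np.cos(y),np.sin(y)]);uy=np.array([-ux[1],ux[0]]);J=np.array([.6198,-.0127])
print(s["position"],[proj("wrist",np.r_[J+x*ux+yo*uy,z],p).round(0).tolist() for x,yo,z in((.037,-.043,.147),(.1,-.043,.147),(.1,.043,.147),(.037,.043,.147),(-.018,0,.105))])
g=cv2.cvtColor(im,cv2.COLOR_RGB2GRAY)
for yo,z in((0,.112),(.03,.112),(-.03,.112)): print(yo,[int(g[int(round(b)),int(round(a))]) for x in np.arange(-.045,.01,.002) for a,b in[proj("wrist",np.r_[J+x*ux+yo*uy,z],p)] if 0<=b<384 and 0<=a<512])
for x in(.055,.068,.08):
  print(x,[(round(yo*1000),im[int(round(b)),int(round(a))].tolist()) for yo in np.arange(-.075,-.03,.002) for a,b in[proj("wrist",np.r_[J+x*ux+yo*uy,.147],p)] if 0<=b<384 and 0<=a<512])
E
```

```text
t: 24.1
position: [0.5543, -0.1708, 0.2748]
tcp_rot: [-2.419, -2.004, -0.0]
ft_force: [-0.5, 0.3, 0.4]
opening: 0.0419
gripper_force: 0.0
[ 0.55433734 -0.17082872  0.27476464] [[323.0, 57.0], [387.0, 57.0], [398.0, -46.0], [328.0, -46.0], [264.0, 23.0]]
0 [158, 157, 154, 154, 158, 155, 156, 160, 156, 151, 154, 60, 36, 39, 43, 33, 19, 42, 152, 156, 156, 154, 156, 151, 149, 152, 149, 192]
0.03 []
-0.03 [158, 154, 148, 147, 145, 145, 145, 145, 145, 143, 147, 38, 42, 43, 43, 25, 18, 111, 151, 149, 146, 141, 139, 143, 141, 138, 137, 158]
0.055 [(-75, [152, 145, 141]), (-73, [156, 149, 145]), (-71, [160, 153, 148]), (-69, [151, 144, 140]), (-67, [196, 188, 186]), (-65, [192, 184, 182]), (-63, [148, 142, 138]), (-61, [98, 84, 69]), (-59, [105, 92, 79]), (-57, [157, 137, 115]), (-55, [96, 80, 61]), (-53, [108, 94, 82]), (-51, [88, 70, 52]), (-49, [96, 76, 57]), (-47, [106, 92, 79]), (-45, [132, 116, 100]), (-43, [196, 181, 163]), (-41, [200, 186, 168]), (-39, [200, 186, 168]), (-37, [199, 183, 164]), (-35, [199, 183, 165]), (-33, [198, 183, 164]), (-31, [197, 181, 163])]
0.068 [(-75, [158, 1
[... 377 characters left out ...]
159]), (-41, [193, 177, 159]), (-39, [192, 177, 158]), (-37, [192, 176, 158]), (-35, [192, 176, 157]), (-33, [192, 176, 158]), (-31, [190, 174, 154])]
0.08 [(-75, [161, 154, 150]), (-73, [160, 153, 150]), (-71, [160, 154, 148]), (-69, [163, 156, 151]), (-67, [155, 148, 143]), (-65, [184, 176, 174]), (-63, [191, 184, 181]), (-61, [177, 169, 167]), (-59, [133, 126, 127]), (-57, [122, 116, 113]), (-55, [161, 153, 150]), (-53, [156, 148, 145]), (-51, [118, 107, 96]), (-49, [92, 73, 55]), (-47, [97, 86, 73]), (-45, [130, 116, 98]), (-43, [189, 173, 155]), (-41, [189, 174, 156]), (-39, [186, 172, 154]), (-37, [188, 173, 153]), (-35, [187, 171, 153]), (-33, [187, 171, 153]), (-31, [188, 172, 153])]
```

```bash
python3 -c "
from workcell import manip
print(manip.job_done())"
```

```text
the job is handed in; nothing more can be done
None
```

I stacked both brown cartons on the one in the jig and closed the jaw on the column until the force rose with no further movement; the jaw stayed put when I let go, and the job is handed in at about 24 s (the last check was numeric from the wrist camera, not a viewed picture).

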